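# Tip the weighed walnuts into the mixing bowl

## Task

Take the steel weighing scoop off the kitchen scale by its handle and, with its mouth low over the mixing bowl, tip it mouth-down to about 45 degrees and hold it there so that all three walnuts roll out into the bowl. Then bring the scoop level again and set it gently back on the middle of the scale's plate. Pour the nuts rather than picking them, never upend the scoop, and leave the bowl, lemon and the two biscuit cutters where they are.

Things in the scene. Friction and masses are not known exactly. Their poses are not given: they have to be found in the camera images.
- scoop: open steel weighing scoop, loose, 0.22 kg, on the scale's plate, walnuts inside. Origin under the centre of its flat base; z up, x from the open mouth (-x) to the closed back (+x). Floor 3 mm thick, flat from x = -35 to 65 mm, then a 12 degree ramp up to the mouth at x = -102 mm. 111 mm wide over 3 mm side walls 45 mm high (36 mm by the ramp). Overall height 104 mm
- scoop_grip (a point): grip point of the scoop's handle, near the balance point: 5 mm behind (+x of) the scoop's origin, 95 mm above its base. The handle is a straight black bar over the pan along x, 16 mm wide (y), from x = -42 to 76 mm and 86 to 104 mm above the base, free beneath and beside but for a post at its back end (x = 68 to 76 mm). Axes as the scoop's
- scoop_mouth (a point): middle of the scoop's mouth lip, the upper edge of the ramp: 102 mm ahead (-x) of the scoop's origin and 17 mm above its base. Axes as the scoop's
- walnut0: walnut in its shell, light brown, egg-shaped, 34 mm thick and 37 mm long, 13 g; starts lying in the scoop. Origin at its centre; its axes turn as it rolls
- walnut1: walnut in its shell, light brown, egg-shaped, 34 mm thick and 37 mm long, 13 g; starts lying in the scoop. Origin at its centre; its axes turn as it rolls
- walnut2: walnut in its shell, light brown, egg-shaped, 34 mm thick and 37 mm long, 13 g; starts lying in the scoop. Origin at its centre; its axes turn as it rolls
- bowl: white ceramic mixing bowl, loose, 0.8 kg, 230 mm across the rim, 85 mm high, wall 5 mm. Origin under the centre of its foot, z up. Left or right of the robot's middle line, on the other side from the scale
- bowl_rim (a point): centre of the bowl's mouth, at rim height, 85 mm above the bowl's foot, z up
- scale: flat white kitchen scale, fixed, with a square steel weighing plate 150 x 150 mm on a 215 x 170 mm body whose black display strip lies on its -x side. Origin on the table under the centre of the plate, z up
- scale_plate (a point): centre of the top of the scale's steel plate, 40 mm above the table, z up
- lemon: bystander: a lemon, 58 mm thick, 79 mm long, lying between scale and bowl. Origin at its underside
- cutter: bystander: a round steel biscuit cutter, 60 mm across, 28 mm high, standing between scale and bowl nearer the robot. Origin at the centre of its underside
- heart_cutter: bystander: a heart-shaped steel biscuit cutter, 50 x 60 mm, 28 mm high, standing midway between scale and bowl. Origin at the middle of its underside

How it is judged:
By the outcome, as a careful person would: the job done as asked, in the order asked, and still so for the second after the job is handed in, with the robot touching nothing.
It also fails if it takes over 64 s, if anything falls off the work surface, if the arm or the gripper's body presses on something with over 40 N, if the wrist force passes 120 N, or if a joint passes its speed limit or range.

## Robot

A 7-joint arm with a two-finger parallel gripper is mounted at the origin on the work surface. World frame = base frame: x ahead of the robot, y to its left, z up, the work surface at z = 0. Lengths are in mm, angles in rad, forces in N, time in s.
With the tool pointing down it reaches from about 400 to 875 mm from the base axis. Payload 4.4 kg.
Tool frame: the origin (TCP) lies on the centre line of the jaws, within the pads' length; the fingertips stand 14 mm ahead of it and the grasp point (between the pads) lies 5 mm behind it (tips_ahead is the distance from the TCP to the fingertips, in mm); z points along the fingers, y is the line along which they close (so a half turn about z gives the same grasp; the last joint's range is limited). The gripper opens to 85 mm and grips with 20 to 120 N. Pads are 22 mm wide; open, the fingers measure 114 mm over their backs; the gripper's body (76 mm by 85 mm) begins 54 mm behind the grasp point. The pads swing forward as they close: fully open they stand 13 mm farther back than shut.
Start: joints at [-1.37, 0.628, 0.038, 1.517, -0.027, 0.996, -0.02], TCP at [171.345, 627.023, 245.313] pointing down, gripper open.
Joint ranges: [-3.06, 3.06], [-0.37, 2.12], [-1.25, 1.32], [0.18, 2.47], [-1.1, 4.24], [0.23, 1.98], [-2.94, 2.94]. Speed limits (rad/s): [2.57, 2.57, 3.14, 3.14, 3.14, 3.14, 3.14].

## Interface

Orientations are given as [roll, pitch, yaw] about the fixed x, y, z axes, in that order (R = Rz(yaw) Ry(pitch) Rx(roll)).
In Python, from cell import * gives the robot as it stands.
- The arm moves only by the tool move_arm, never from a script. Its argument "rows" is text: rows parted by semicolons, each of 7 numbers parted by spaces: the shift along the tool's x, y, z scaled (see below), then the turn, a rotation vector about the tool's x, y, z scaled (see below), then the closure, from -1 (fully open) to 1 (shut). A call has 1 to 12 rows; each row is the pose to reach, as a shift and turn from the pose commanded when the call began, along the tool's axes at that moment; what a row does not reach only later rows make up. The controller multiplies each number of a shift by 0.3 m and each number of a turn by pi/2 rad. A row lasts 1/12 s, in which the tool goes at most 41.7 mm and 7.16 degrees, less where a joint would pass 70% of its speed; a pose out of reach is approached as far as the arm can. A call with a number of a shift or a turn outside -1 to 1 is refused whole. A call with a gripper value outside its range is refused whole. The fingers move at their own pace and stop on an object; the grip force is fixed at half the most. Time passes only in rows, so rows that repeat a pose let the fingers close. It gives the time, the measured TCP pose, the force, the opening and the grip force at its end, in the units of the state.
- read_state(): the state, without advancing time (a new reading comes with each control period).
- get_image(name): name is "scene" or "side" or "wrist"; returns a dict with "img" (420x560x3 uint8, red, green, blue), "vfov" (degrees; the focal length in pixels is half the picture's height over the tangent of half this angle, whatever the lens; pixels are square), "cx", "cy" (the principal point, pixels), "k1" (the pictures are not rectified: a ray, as slopes to the right and down, at radius r is drawn at 1 + k1 r^2 times it, then the intrinsics apply), "extrinsics" (4x4, takes a point from camera to world coordinates); the wrist camera has in their place "T_tool_cam" (4x4, takes a point from camera to tool coordinates, whose origin is the TCP and whose axes are the flange's). Camera axes: x right, y up, looking along -z (the intrinsics and any distortion apply to the point x, -y, -z); pixel columns grow to the right and rows downward; lengths in mm; the calibration is good to about 2 mm. A picture is of the moment at which its call begins: read the wrist's pose just before it. There is no depth.
- finish_job(): hands the job in; it is judged then, once.
The state is a dict: "clock": time; "qpos": joint angles; "qd": joint speeds; "tau": joint torques, N m; "eef_pos": TCP position; "tool_rot": TCP orientation; "force": force on the tool from outside, world axes, zero at the start; "torque": the same for the moment, N m; "width": finger opening in mm; "gripper_force": force on a finger pad.
Only numpy, scipy, OpenCV 4.12 (cv2) and the standard library are available. Lean on these libraries where they do the work, as an engineer would, in place of code of your own. Each camera call takes 0.05 s, during which the arm holds its last target. There are 200 camera calls.

## Working session

There is one attempt and no reset: what is moved stays moved. The work goes in short steps, Python scripts to look and compute and a tool call to move; the robot and the scene stay as the last step left them, time stands still between calls to the robot, and variables do not carry over. Pictures are saved under pics/ and viewed, at most 10 in all, crops included, and the job is handed in when it is done.

Besides the shell and the picture viewer there is one more tool, called in YAML: its name, and indented under it one key for each argument. move_arm: Moves the arm, as the interface text tells. Its arguments: {"type":"object","properties":{"rows":{"type":"string"}},"required":["rows"]}

```bash
ls; mkdir -p pics
python3 - <<'E'
from cell import *
import cv2,json,numpy as np
s=read_state();print(s)
for n in ["scene","side"]:
    d=get_image(n);cv2.imwrite(f"pics/{n}0.png",d["img"][:,:,::-1]);print(n,{k:(v if k!="img" else 0) for k,v in d.items()})
    np.save(f"pics/{n}0.npy",{k:v for k,v in d.items()},allow_pickle=True)
E
```

```text
pics
{'clock': 0.0, 'qpos': array([-1.36979605,  0.62934136,  0.03842089,  1.51835242, -0.02699814,
        0.9962804 , -0.02001035]), 'qd': array([-1.60088642e-03, -4.76941955e-04, -2.73233525e-03, -3.06608919e-04,
        5.52272304e-04, -5.88525653e-06,  2.25138972e-03]), 'tau': array([-3.18713082e-04, -5.63400078e+01,  1.22651204e+00, -1.93454236e+01,
        1.11749829e-02,  1.01737978e-02, -1.19624647e-05]), 'eef_pos': array([171.17607128, 626.45014153, 244.39673983]), 'tool_rot': array([-3.13972849e+00,  1.31441007e-05,  2.87480044e+00]), 'force': array([ 0.51004826,  0.48097476, -0.41006119]), 'torque': array([0.0124759 , 0.04336086, 0.03242163]), 'gripper_force': 0.0, 'width': 85.353590964245}
scene {'img': 0, 'vfov': 44.28487934099393, 'cx': 282.68547012956196, 'cy': 212.62303476397506, 'k1': -0.09787560769530561, 'extrinsics': array([[ 8.60930235e-01, -3.05431761e-01,  4.06829903e-01,
         9.65968205e+02],
       [ 5.08462362e-01,  4.91030511e-01, -7.07357804e-01,
        -7.95281679e+02],
       [ 1.62836447e-02,  8.15843414e-01,  5.78043568e-01,
         7.41678766e+02],
       [ 0.00000000e+00,  0.00000000e+00,  0.00000000e+00,
         1.00000000e+00]])}
side {'img': 0, 'vfov': 57.51539826423674, 'cx': 274.45218461883013, 'cy': 209.75024219414306, 'k1': -0.03285129054400729, 'extrinsics': array([[ 8.00447430e-01,  4.40184825e-01, -4.06843005e-01,
         1.38545176e+02],
       [-5.99283321e-01,  5.74148249e-01, -5.57864938e-01,
        -5.55729517e+02],
       [-1.19754809e-02,  6.90355783e-01,  7.23370915e-01,
         7.82277363e+02],
       [ 0.00000000e+00,  0.00000000e+00,  0.00000000e+00,
         1.00000000e+00]])}
```

View pics/scene0.png

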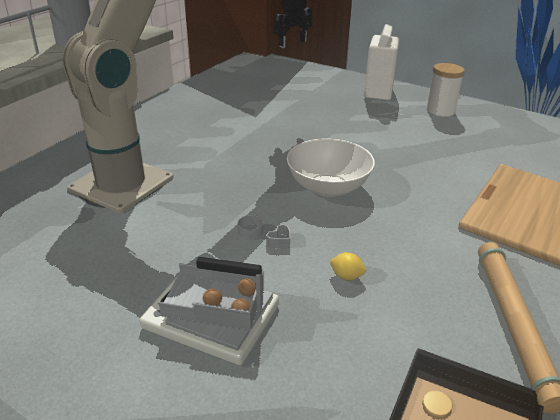

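View pics/side0.png

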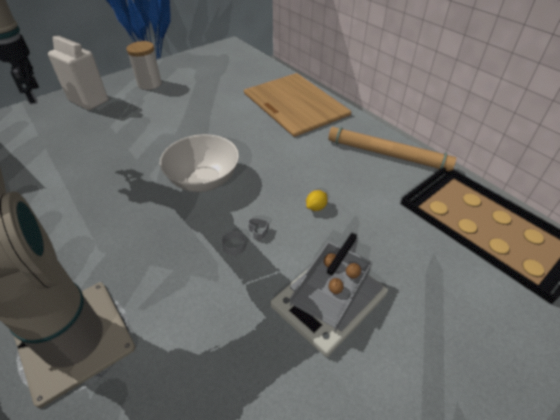

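The scene view shows the scoop on the scale (about (215,300)), with its mouth toward the robot. The bowl is at (331,165), the lemon at (348,266) and the cutters at (250,225) and (278,238). I'll enlarge both views to get accurate pixels.

```bash
cat > h.py <<'E'
import numpy as np,cv2
from scipy.optimize import least_squares
from scipy.spatial.transform import Rotation as R
def load(n): return np.load(f"pics/{n}.npy",allow_pickle=True).item()
def proj(d,P,T=None):
    T=d["extrinsics"] if T is None else T
    c=(np.atleast_2d(P)-T[:3,3])@T[:3,:3]
    s=np.c_[c[:,0]/-c[:,2],c[:,1]/c[:,2]]
    s=s*(1+d["k1"]*(s**2).sum(1,keepdims=True))
    f=210/np.tan(np.radians(d["vfov"])/2)
    return s*f+[d["cx"],d["cy"]]
def pix(d,uv,z,T=None):
    "point at height z seen at pixel"
    return least_squares(lambda p:(proj(d,[p[0],p[1],z],T)-uv).ravel(),[550,0]).x
E
python3 - <<'E'
from h import *
a=load("scene0")["img"];b=load("side0")["img"]
A=cv2.resize(a[245:365,130:290],None,fx=5,fy=5,interpolation=cv2.INTER_CUBIC)
B=cv2.resize(b[225:360,265:395],None,fx=4.4,fy=4.4,interpolation=cv2.INTER_CUBIC)
cv2.imwrite("pics/cA.png",A[:,:,::-1]);cv2.imwrite("pics/cB.png",B[:,:,::-1]);print(A.shape,B.shape)
E
```

```text
(600, 800, 3) (594, 572, 3)
```

View pics/cA.png

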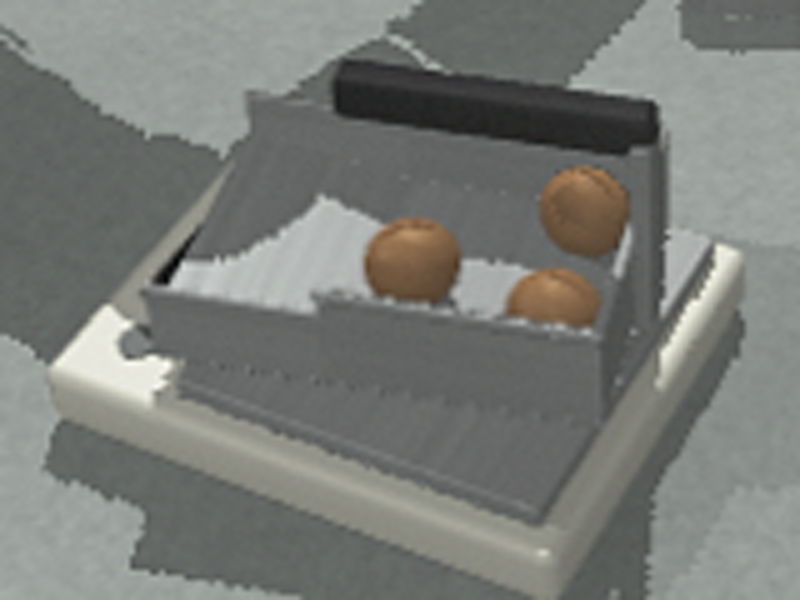

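View pics/cB.png

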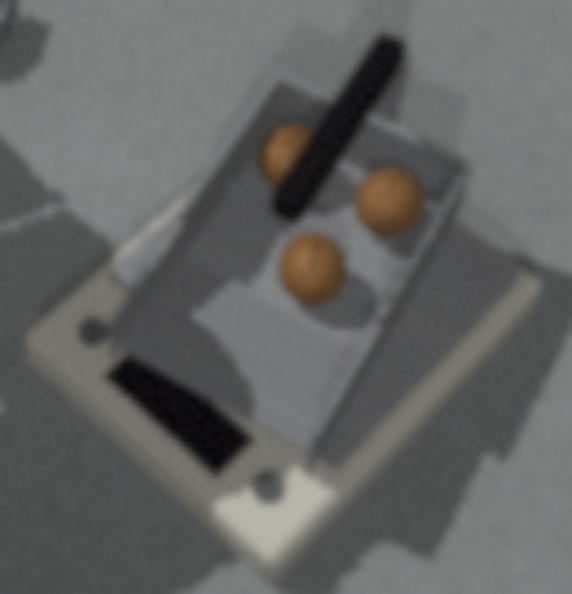

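```bash
cat > fit.py <<'E'
from h import *
a,b=load("scene0"),load("side0")
A=lambda x,y:(a,(129.6+x/5,244.6+y/5)); B=lambda x,y:(b,(264.6+x/4.4,224.6+y/4.4))
def fit(kp,x0,z):
    def P(p,X): return R.from_euler("z",p[2]).apply(X)+[p[0],p[1],z]
    def res(p): return np.concatenate([(proj(d,P(p,X))-uv).ravel() for (d,uv),X in kp])
    r=least_squares(res,x0,loss="soft_l1",x_scale=[10,10,.1])
    print(r.x.round(3),res(r.x).reshape(-1,2).round(1).tolist());return r.x
sc=fit([(A(338,112),(-42,-8,86)),(A(342,62),(-42,8,104)),(A(655,100),(76,-0,104)),
 (A(600,418),(68,-55.5,0)),(A(608,338),(68,-55.5,45)),
 (B(272,198),(-42,8,104)),(B(302,212),(-42,-8,95)),(B(382,36),(76,8,104)),(B(405,46),(76,-8,104)),
 (B(465,163),(68,-55.5,45)),(B(280,85),(68,55.5,45))],[560,-250,0],40)
pl=fit([(A(542,520),(75,-75,40)),(A(712,238),(75,75,40)),(A(178,390),(-75,-75,40)),(B(530,266),(75,-75,40)),(B(328,464),(-75,-75,40)),(B(115,265),(-75,75,40))],[560,-250,0],0)
c,s=np.cos(sc[2]),np.sin(sc[2]); print("grip",sc[0]+5*c,sc[1]+5*s,135)
# bowl: ellipse of the rim
for n,d,seed in (("scene",a,(331,165)),("side",b,(200,160))):
    u,v=seed; im=d["img"].astype(int); print(n)
E
python3 fit.py
python3 - <<'E'
from h import *
a=load("scene0")["img"];b=load("side0")["img"]
A=cv2.resize(a[130:205,275:385],None,fx=4,fy=4,interpolation=cv2.INTER_CUBIC)
B=cv2.resize(b[125:260,150:340],None,fx=3,fy=3,interpolation=cv2.INTER_CUBIC)
W=np.zeros((600,800,3),np.uint8);W[:300,:330]=A[:,:330];
W2=np.zeros((600,800,3),np.uint8);W2[:300,:440]=A;W2[300-105:,:0]=0
B=cv2.resize(b[125:260,150:340],None,fx=2,fy=2,interpolation=cv2.INTER_CUBIC)
W2[310:580,:380]=B; C=cv2.resize(a[205:290,235:375],None,fx=2.5,fy=2.5,interpolation=cv2.INTER_CUBIC);W2[310:310+C.shape[0],400:400+C.shape[1]]=C
cv2.imwrite("pics/cC.png",W2[:,:,::-1])
E
```

```text
[ 5.23871e+02 -2.50192e+02  3.66000e-01] [[-1.8, 1.2], [-0.7, -2.1], [0.2, 1.4], [1.1, 1.2], [-1.0, -0.4], [-0.3, -0.9], [-0.4, 2.0], [-0.8, -2.1], [0.8, -1.5], [1.5, -0.1], [-1.1, -2.7]]
[ 5.27704e+02 -2.59617e+02  1.29000e-01] [[0.0, -0.8], [1.4, 0.1], [-0.6, -1.7], [-0.1, 0.7], [3.8, -0.3], [0.1, 0.7]]
grip 528.539908489203 -248.40404609916166 135
scene
side
```

View pics/cC.png

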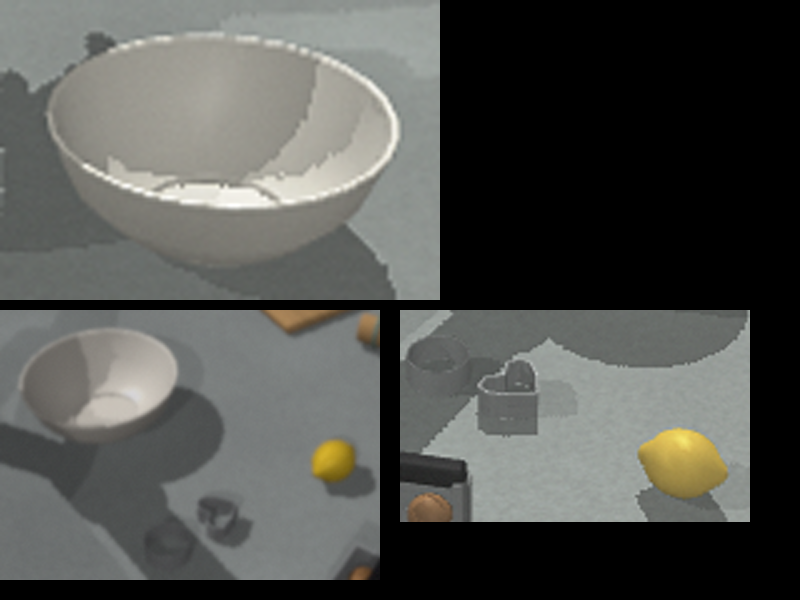

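Bowl rim extremes in the top crop are left (47,120), right (400,130), top (210,34) and bottom (230,207). In the side crop they are (22,385), (177,372), (105,328) and (85,442). Next I'll fit the bowl centre and the bystander positions.

```bash
cat > bowl.py <<'E'
from h import *
a,b=load("scene0"),load("side0")
t=np.linspace(0,2*np.pi,360);ring=lambda p,z=85:np.c_[p[0]+115*np.cos(t),p[1]+115*np.sin(t),0*t+z]
def ext(d,p): q=proj(d,ring(p)); return np.r_[q.min(0),q.max(0)]
ma=np.array([275+47/4,130+34/4,275+400/4,130+207/4])-.4; mb=np.array([150+11,125+9,150+88.5,125+66])-.3
r=least_squares(lambda p:np.r_[ext(a,p)-ma,(ext(b,p)-mb)],[500,200],x_scale=[10,10],diff_step=1e-3,loss="soft_l1")
p=r.x;print("bowl",p.round(1),(ext(a,p)-ma).round(1),(ext(b,p)-mb).round(1),"r",np.hypot(*p),"az",np.arctan2(p[1],p[0]))
C=lambda x,y:(235+x/2.5,205+y/2.5)
print("lemon",pix(a,C(683-400,463-310),29),"heart",pix(a,C(508-400,410-310),14),"round",pix(a,C(437-400,368-310),14))
E
python3 bowl.py
```

```text
bowl [484.5 283.9] [-0.4 -0.1  0.   0.3] [-1.   0.5  1.  -6.7] r 561.5460072391777 az 0.5300733179972799
lemon [679.71581824 -17.82504158] heart [509.11344875 -18.2006231 ] round [4.20565026e+02 3.70341342e-01]
```

```bash
cat >> h.py <<'E'
def rot(psi,tilt=0): return R.from_euler("z",psi)*R.from_euler("y",-tilt)*R.from_euler("x",np.pi)
def now(s): return np.array(s["eef_pos"],float),R.from_euler("xyz",s["tool_rot"])
def rows(p0,R0,tg,dec=3):
    "tg: list of (grasp pos, psi, tilt); TCP is 5 ahead of the grasp point"
    for g,psi,tl in tg:
        Q=rot(psi,tl); P=np.array(g)+Q.apply([0,0,5])
        print(np.r_[R0.inv().apply(P-p0)/300,(R0.inv()*Q).as_rotvec()/(np.pi/2)].round(dec).tolist())
E
python3 - <<'E'
from h import *
from cell import *
p,q=now(read_state())
rows(p,q,[((345,465,260),1.7,0)])
rows(np.array([345,465,255.]),rot(1.7),[((519,304,260),.53,0)])
print("tilt");rows(np.array([519,304,255.]),rot(.53),[((519,304,236),.53,.4),((519,304,236),.53,.8)])
E
```

```text
[-0.701, -0.367, -0.034, -0.001, 0.001, 0.748]
[-0.607, 0.506, 0.0, 0.0, -0.0, 0.745]
tilt
[0.006, 0.0, 0.079, -0.0, 0.255, 0.0]
[0.012, 0.0, 0.075, -0.0, 0.509, 0.0]
```

move_arm:
  rows: "-0.7 -0.367 -0.034 0 0 0.748 -1;-0.7 -0.367 -0.034 0 0 0.748 -1;-0.7 -0.367 -0.034 0 0 0.748 -1;-0.7 -0.367 -0.034 0 0 0.748 -1;-0.7 -0.367 -0.034 0 0 0.748 -1;-0.7 -0.367 -0.034 0 0 0.748 -1;-0.7 -0.367 -0.034 0 0 0.748 -1;-0.7 -0.367 -0.034 0 0 0.748 -1;-0.7 -0.367 -0.034 0 0 0.748 -1;-0.7 -0.367 -0.034 0 0 0.748 -1"

```text
clock: 0.93
eef_pos: [344.8, 465.1, 255.1]
tool_rot: [-3.141, 0.001, 1.694]
force: [-0.4, 0.0, -0.4]
width: 84.8
gripper_force: 0.0
```

move_arm:
  rows: "-0.607 0.506 0 0 0 0.745 -1;-0.607 0.506 0 0 0 0.745 -1;-0.607 0.506 0 0 0 0.745 -1;-0.607 0.506 0 0 0 0.745 -1;-0.607 0.506 0 0 0 0.745 -1;-0.607 0.506 0 0 0 0.745 -1;-0.607 0.506 0 0 0 0.745 -1;-0.607 0.506 0 0 0 0.745 -1;-0.607 0.506 0 0 0 0.745 -1;-0.607 0.506 0 0 0 0.745 -1;-0.607 0.506 0 0 0 0.745 -1"

```text
clock: 1.85
eef_pos: [518.5, 304.3, 254.8]
tool_rot: [3.141, 0.001, 0.529]
force: [0.4, -0.6, -0.8]
width: 85.5
gripper_force: 0.0
```

move_arm:
  rows: "0.012 0 0.075 0 0.509 0 -1;0.012 0 0.075 0 0.509 0 -1;0.012 0 0.075 0 0.509 0 -1;0.012 0 0.075 0 0.509 0 -1;0.012 0 0.075 0 0.509 0 -1;0.012 0 0.075 0 0.509 0 -1;0.012 0 0.075 0 0.509 0 -1;0.012 0 0.075 0 0.509 0 -1;0.012 0 0.075 0 0.509 0 -1"

```text
clock: 2.6
eef_pos: [545.2, 320.4, 318.9]
tool_rot: [3.14, -0.633, 0.532]
force: [0.3, 0.5, -0.0]
width: 85.3
gripper_force: 0.0
```

Run:
```python
from h import *
from cell import *
s=read_state();print(s["clock"],s["qpos"].round(3),s["force"]);p,q=now(s);print(p,(rot(.53).inv()*q).as_rotvec())
rows(p,q,[((519,304,280),.53,0)])
```

```text
2.6 [-1.066  0.364  0.631  2.088 -1.099  0.233 -0.558] [ 0.29126346  0.5430451  -0.03494941]
[545.17061204 320.37375572 318.92502437] [-0.00068636  0.632864   -0.00133077]
[-0.17, 0.003, 0.057, 0.0, -0.403, 0.001]
```

The tilt hit the q5 and q6 limits. I'll gather joint and pose data on the way back, fit the kinematics, and use that to choose a feasible pouring heading.

move_arm:
  rows: "-0.17 0 0.057 0 -0.403 0 -1;-0.17 0 0.057 0 -0.403 0 -1;-0.17 0 0.057 0 -0.403 0 -1;-0.17 0 0.057 0 -0.403 0 -1;-0.17 0 0.057 0 -0.403 0 -1;-0.17 0 0.057 0 -0.403 0 -1;-0.17 0 0.057 0 -0.403 0 -1;-0.17 0 0.057 0 -0.403 0 -1"

```text
clock: 3.27
eef_pos: [518.5, 304.3, 273.4]
tool_rot: [3.141, 0.002, 0.53]
force: [-0.7, 0.0, -0.1]
width: 85.2
gripper_force: 0.0
```

Run:
```python
from h import *
from cell import *
s=read_state();print(s["clock"],s["qpos"].round(4).tolist(),s["eef_pos"].round(1).tolist(),s["tool_rot"].round(4).tolist());p,q=now(s)
rows(p,q,[((520,-245,310),.366,0)])
rows(p,q,[((520,45,310),.45,0)])
rows(np.array([520,45,305.]),rot(.45),[((528.5,-248.4,310),.366,0)])
```

```text
3.2667 [-1.1158, 0.7017, 0.9543, 1.6398, -0.6192, 1.1329, -1.0391] [518.5, 304.3, 273.4] [3.1407, 0.0018, 0.5302]
[-0.922, 1.582, -0.102, 0.001, 0.001, 0.105]
[-0.433, 0.748, -0.104, 0.001, 0.001, 0.051]
[-0.4, 0.893, 0.0, 0.0, -0.0, 0.053]
```

move_arm:
  rows: "-0.433 0.748 -0.104 0 0 0.051 -1;-0.433 0.748 -0.104 0 0 0.051 -1;-0.433 0.748 -0.104 0 0 0.051 -1;-0.433 0.748 -0.104 0 0 0.051 -1;-0.433 0.748 -0.104 0 0 0.051 -1;-0.433 0.748 -0.104 0 0 0.051 -1;-0.433 0.748 -0.104 0 0 0.051 -1;-0.433 0.748 -0.104 0 0 0.051 -1;-0.433 0.748 -0.104 0 0 0.051 -1"

```text
clock: 4.02
eef_pos: [518.8, 45.1, 305.9]
tool_rot: [-3.14, -0.0, 0.447]
force: [-0.2, 1.6, -0.2]
width: 85.7
gripper_force: 0.0
```

Run:
```python
from cell import *
s=read_state();print(s["clock"],s["qpos"].round(4).tolist(),s["eef_pos"].round(1).tolist(),s["tool_rot"].round(4).tolist())
```

```text
4.0167 [-0.7841, 0.5447, 1.0118, 1.8109, -0.5225, 1.0823, -0.7038] [518.8, 45.1, 305.9] [-3.1399, -0.0003, 0.4474]
```

move_arm:
  rows: "-0.4 0.893 0 0 0 0.053 -1;-0.4 0.893 0 0 0 0.053 -1;-0.4 0.893 0 0 0 0.053 -1;-0.4 0.893 0 0 0 0.053 -1;-0.4 0.893 0 0 0 0.053 -1;-0.4 0.893 0 0 0 0.053 -1;-0.4 0.893 0 0 0 0.053 -1;-0.4 0.893 0 0 0 0.053 -1;-0.4 0.893 0 0 0 0.053 -1;-0.4 0.893 0 0 0 0.053 -1"

```text
clock: 4.85
eef_pos: [528.4, -245.9, 305.2]
tool_rot: [-3.14, 0.001, 0.368]
force: [-0.1, 1.4, -0.1]
width: 85.3
gripper_force: 0.0
```

```bash
cat > kin.py <<'E'
from h import *
D=[([-1.36979605,0.62934136,0.03842089,1.51835242,-0.02699814,0.9962804,-0.02001035],[171.2,626.5,244.9],[-3.1397,0,2.8748]),
([-1.066,.364,.631,2.088,-1.099,.233,-.558],[545.2,320.4,318.9],[3.14,-.633,.532]),
([-1.1158,0.7017,0.9543,1.6398,-0.6192,1.1329,-1.0391],[518.5,304.3,273.4],[3.1407,.0018,.5302])]
SG=np.ones(7)
def fk(q,k):
    "z,y,z,y,z,y,z joints; k: base yaw, d1, L1, elbow offs a, L2, wrist offs b, L3, tool yaw"
    T=R.from_euler("z",k[0]+q[0]);p=np.array([0,0,k[1]])
    for i,(ax,off) in enumerate([("y",[k[8],0,0]),("z",[0,0,k[2]]),("y",[k[3],0,0]),("z",[k[9],0,k[4]]),("y",[k[5],0,0]),("z",[0,0,k[6]])]):
        T=T*R.from_euler(ax,q[i+1]*SG[i+1]); p=p+T.apply(off)
    return p,T*R.from_euler("z",k[7])
def res(k):
    o=[]
    for q,p,r in D:
        P,T=fk(np.array(q),k); o+=list((P-p)/1);o+=list((T.inv()*R.from_euler("xyz",r)).as_rotvec()*300)
    return np.r_[o,(k[[3,5,8,9]])*.02]
def calib():
    best=None
    for s in range(12):
        rng=np.random.default_rng(s)
        r=least_squares(res,[rng.uniform(-3,3),330,400,0,380,0,200,rng.uniform(-3,3),0,0],x_scale=[1,100,100,50,100,50,100,1,50,50],loss="soft_l1")
        if best is None or r.cost<best.cost: best=r
    return best
if __name__=="__main__":
    from cell import *
    s=read_state();print(s["clock"],s["qpos"].round(4).tolist(),s["eef_pos"].round(1).tolist(),s["tool_rot"].round(4).tolist())
    D.append((s["qpos"],s["eef_pos"],s["tool_rot"]))
    best=calib();print(best.cost,best.x.round(3).tolist());print(res(best.x)[:24].reshape(-1,6).round(1))
    d=get_image("wrist");d["state"]=s;np.save("pics/w1.npy",d);cv2.imwrite("pics/w1.png",d["img"][:,:,::-1]);print(d["T_tool_cam"],d["vfov"])
E
python3 kin.py
```

```text
4.85 [-0.1616, 0.6258, 0.9366, 1.6475, -0.5428, 1.1523, -0.2891] [528.4, -245.9, 305.2] [-3.1398, 0.0009, 0.3679]
2315.2164450352234 [1.155, -944.509, 2620.639, 372.882, -30.36, 690.941, 1722.83, -1.457, -964.668, -620.823]
[[-4.000e-01 -6.809e+02 -0.000e+00  8.000e-01 -0.000e+00  4.723e+02]
 [-0.000e+00  0.000e+00  0.000e+00 -1.700e+01  9.000e-01 -1.210e+01]
 [-3.000e-01 -7.148e+02 -1.540e+01 -5.000e-01  0.000e+00 -5.900e+00]
 [-1.000e+00  2.584e+02  5.700e+00  1.100e+00 -1.000e-01  9.150e+01]]
[[ 6.49623393e-04  9.63256619e-01  2.68581949e-01  6.82703336e+01]
 [ 9.99999579e-01 -7.99733251e-04  4.49491221e-04 -8.09912118e-01]
 [ 6.47769309e-04  2.68581544e-01 -9.63256733e-01 -1.27357742e+02]
 [ 0.00000000e+00  0.00000000e+00  0.00000000e+00  1.00000000e+00]] 61.93462859978043
```

View pics/w1.png

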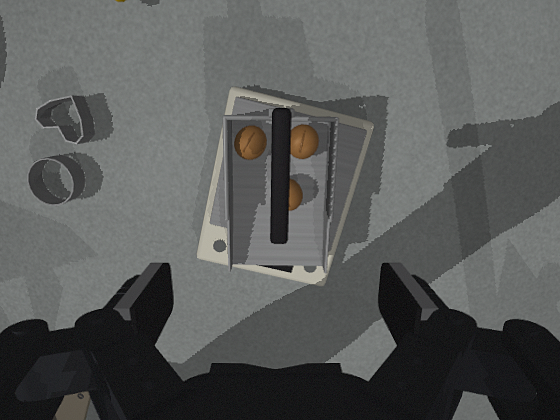

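The wrist view shows the handle running straight along image columns 271–291, rows 108–243, aligned with the tool. The kinematic fit failed, so I'll also search the joint signs.

```bash
cat > kin2.py <<'E'
import kin,itertools; from kin import *
D.append(([-0.7841,0.5447,1.0118,1.8109,-0.5225,1.0823,-0.7038],[518.8,45.1,305.9],[-3.1399,-0.0003,0.4474]))
D.append(([-0.1616,0.6258,0.9366,1.6475,-0.5428,1.1523,-0.2891],[528.4,-245.9,305.2],[-3.1398,0.0009,0.3679]))
# orientation only first: signs and yaw offsets
Q=np.array([d[0] for d in D]); T=R.from_euler("xyz",[d[2] for d in D])
best=[]
for sg in itertools.product([1,-1],repeat=7):
    q=Q*sg
    M=R.from_euler("z",q[:,0])
    for i,a in enumerate("yzyzyz"): M=M*R.from_euler(a,q[:,i+1])
    for k in np.linspace(0,2*np.pi,13)[:-1]:
        f=lambda x:(T.inv()*R.from_euler("z",x[0])*M*R.from_euler("z",x[1])).as_rotvec().ravel()
        r=least_squares(f,[k,-k]);best.append((r.cost,sg,r.x))
best.sort(key=lambda b:b[0])
for b in best[:4]: print(b)
kin.SG=np.array(best[0][1]);x=best[0][2]
_fk=kin.fk
kin.fk=lambda q,k:_fk(np.r_[q[0]*kin.SG[0],q[1:]],k)
r=least_squares(kin.res,[x[0],330,400,0,380,0,200,x[1],0,0],x_scale=[1,100,100,50,100,50,100,1,50,50])
print(r.cost,r.x.round(3).tolist());print(kin.res(r.x)[:30].reshape(-1,6).round(1))
np.save("k.npy",np.r_[kin.SG,r.x])
E
python3 kin2.py
```

```text
(np.float64(4.9630065728756244e-08), (-1, -1, -1, -1, -1, -1, -1), array([ 3.14096912, -1.57141675]))
(np.float64(4.963006572876128e-08), (-1, 1, -1, 1, -1, 1, -1), array([ 6.28256177, -4.7130094 ]))
(np.float64(4.963006572878455e-08), (-1, -1, -1, -1, -1, -1, -1), array([ 3.14096912, -7.85460205]))
(np.float64(4.963006572880236e-08), (-1, -1, -1, -1, -1, -1, -1), array([-3.14221619, -1.57141675]))
47.00344978780981 [3.103, 338.911, 569.17, -1.201, 389.954, -5.409, 342.66, -1.608, 6.867, 2.968]
[[-2.1  2.3  4.5  0.  -0.  -0.4]
 [ 0.   0.4 -0.6  6.8  0.1  1.7]
 [ 0.9 -1.  -1.9 -0.  -0.  -0.4]
 [-2.1  0.8 -1.  -0.  -0.  -0.4]
 [-0.5 -0.3 -1.  -0.  -0.  -0.4]]
```

```bash
cat > arm.py <<'E'
from kin import D,np,R,least_squares
D=D[:3]+[([-0.7841,0.5447,1.0118,1.8109,-0.5225,1.0823,-0.7038],[518.8,45.1,305.9],[-3.1399,-0.0003,0.4474]),([-0.1616,0.6258,0.9366,1.6475,-0.5428,1.1523,-0.2891],[528.4,-245.9,305.2],[-3.1398,0.0009,0.3679])]
def frames(q):
    q=-np.asarray(q); T=R.from_euler("z",np.pi+q[0]); F=[T]
    for a,x in zip("yzyzyz",q[1:]): T=T*R.from_euler(a,x);F.append(T)
    return F
def tool(q): return frames(q)[-1]*R.from_euler("z",-np.pi/2)
# position is linear in the per-link offsets: p = [0,0,d1] + sum F_i off_i, ridge on lateral ones
def design(q): return np.hstack([np.eye(3)[:,2:]]+[F.as_matrix() for F in frames(q)[:7]])
A=np.vstack([design(d[0]) for d in D]);b=np.concatenate([d[1] for d in D])
x0=np.zeros(22);x0[0]=340;w=np.full(22,.3);x0[[9,15,21]]=400,350,250;w[[0,9,15,21]]=.003
X=np.linalg.lstsq(np.vstack([A,np.diag(w)]),np.r_[b,w*x0],rcond=None)[0]
def pos(q): return design(q)@X
lo=np.array([-3.06,-.37,-1.25,.18,-1.1,.23,-2.94]);hi=np.array([3.06,2.12,1.32,2.47,4.24,1.98,2.94])
def ik(P,Q,q0,m=.05):
    f=lambda q:np.r_[(pos(q)-P)/100,(Q.inv()*tool(q)).as_rotvec(),.002*(q-q0)]
    r=least_squares(f,np.clip(q0,lo+m+1e-3,hi-m-1e-3),bounds=(lo+m,hi-m));return r.x,np.abs(f(r.x)[:6]).max()
if __name__=="__main__":
    print(X.round(1).tolist());print((A@X-b).reshape(-1,3).round(1))
E
python3 arm.py
cat > search.py <<'E'
from arm import *; from h import rot
q=np.array([-0.1616,0.6258,0.9366,1.6475,-0.5428,1.1523,-0.2891])
B=np.array([484.5,283.9]);rng=np.random.default_rng(0)
for psi in np.arange(-3.1,3.1,.35):
    u=np.array([np.cos(psi),np.sin(psi)]);best=None
    def at(tl,q0):
        m=B+15*u  # lip position
        c,s=np.cos(tl),np.sin(tl)
        g=np.r_[m+u*(107*c-78*s),105+107*s+78*c]; Q=rot(psi,tl); return ik(g+Q.apply([0,0,5]),Q,q0)
    for t in range(4):
        q0=q if t==0 else rng.uniform(lo,hi)
        qt,e=at(.79,q0)
        if e<.01:
            ql,el=at(0,qt)
            if el<.01: best=(qt,ql);break
    print(round(psi,2),None if best is None else (best[0].round(2).tolist(),best[1].round(2).tolist()))
E
python3 search.py
```

```text
[338.2, 0.4, 5.8, -0.0, 0.5, 5.8, 0.0, -0.9, 6.5, 559.6, -0.1, 6.5, 0.0, 1.3, 1.5, 381.2, 0.8, 1.5, 0.0, -0.6, 0.1, 338.5]
[[-0.3  0.4  0.6]
 [-0.1  0.2 -0. ]
 [-0.  -0.  -0.3]
 [-0.  -0.   0. ]
 [-0.3 -0.1 -0.2]]
-3.1 ([-0.44, 0.89, 0.01, 1.3, -0.29, 1.7, 1.25], [-0.82, 0.47, 0.14, 2.11, -0.12, 0.56, 1.02])
-2.75 None
-2.4 ([-0.97, 1.04, 0.79, 1.26, -0.3, 1.8, 2.14], [-1.05, 0.56, 0.75, 2.16, -0.63, 0.66, 2.46])
-2.05 None
-1.7 None
-1.35 ([-0.35, 0.97, -0.99, 1.6, 1.04, 1.86, 1.76], [0.33, 0.86, -1.2, 1.89, 0.93, 1.08, 2.11])
-1.0 ([-1.39, 0.83, 0.79, 1.82, 0.3, 0.85, 2.75], [0.01, 0.67, -0.6, 1.79, 0.49, 0.84, 2.89])
-0.65 ([-1.63, 1.03, 1.27, 2.01, -0.41, 0.48, -2.59], [-0.86, 0.81, 0.83, 1.69, -0.7, 0.96, -1.99])
-0.3 None
0.05 None
0.4 None
0.75 None
1.1 None
1.45 ([0.26, 0.66, -0.75, 2.1, -1.05, 0.32, 0.57], [-0.86, 0.7, 0.23, 1.61, -0.19, 0.85, -0.68])
1.8 ([-0.19, 0.63, -0.03, 1.93, -1.05, 0.94, 0.82], [-1.12, 0.72, 0.6, 1.71, -0.51, 0.87, -0.07])
2.15 ([-0.32, 0.71, 0.14, 1.74, -0.88, 1.23, 0.92], [-1.17, 0.67, 0.6, 1.83, -0.51, 0.8, 0.28])
2.5 ([-0.33, 0.78, 0.07, 1.56, -0.65, 1.41, 0.98], [-1.08, 0.58, 0.42, 1.94, -0.36, 0.69, 0.49])
2.85 ([-0.38, 0.84, 0.03, 1.41, -0.46, 1.58, 1.1], [-0.96, 0.51, 0.27, 2.04, -0.23, 0.61, 0.74])
```

psi≈2.4 looks feasible from the current grasp yaw. Next I'll refine the grasp from the wrist view and simulate the path.

```bash
cat > g.py <<'E'
from h import *
d=load("w1");s=d["state"];p,q=now(s)
T=np.eye(4);T[:3,:3]=q.as_matrix();T[:3,3]=p;T=T@d["T_tool_cam"]
F=pix(d,(281,242.5),142,T);K=pix(d,(282,108),142,T)
print("front",F,"back",K,"len",np.hypot(*(K-F)),"yaw",np.arctan2(*(K-F)[::-1]))
u=(K-F)/np.hypot(*(K-F));g=(F+K)/2-12*u;print("grip",g)
# scale body corners top z~34: visible
for c in [(234,88),(373,122),(197,260),(321,284)]: print(pix(d,c,34,T).round(1))
psi=np.arctan2(u[1],u[0])
rows(p,q,[(np.r_[g,240],psi,0),(np.r_[g,150],psi,0),(np.r_[g,134.5],psi,0)])
E
python3 g.py
cat > sim.py <<'E'
from arm import *; from h import rot
q=np.array([-0.1616,0.6258,0.9366,1.6475,-0.5428,1.1523,-0.2891]);B=np.array([484.5,283.9])
def path(psi):
    u=np.array([np.cos(psi),np.sin(psi)]);L=[]
    for t in np.linspace(0,1,50): L.append((np.r_[(1-t)*np.array([528,-248])+t*(B+122*u),260],.366+t*(psi-.366),0))
    for tl in np.linspace(0,.79,30):
        c,s=np.cos(tl),np.sin(tl);z=125-20*tl/.79
        L.append((np.r_[B+15*u+u*(107*c-78*s),z+107*s+78*c],psi,tl))
    return L
for psi in (2.0,2.3,2.6,2.9):
    x=q;lim=[]
    for g,a,tl in path(psi):
        Q=rot(a,tl);x,e=ik(np.array(g)+Q.apply([0,0,5]),Q,x,.02);lim.append((min((x-lo).min(),(hi-x).min()),e))
    lim=np.array(lim);print(psi,x.round(2),"margin",lim[:,0].min().round(2),"err",lim[:,1].max().round(3))
E
python3 sim.py
```

```text
front [ 488.00072953 -265.55971193] back [ 595.46807118 -224.39436587] len 115.08177631025187 yaw 0.36580930384838517
grip [ 530.52838546 -249.26950091]
[ 597.7 -169.3]
[ 619.7 -325.8]
[ 389.9 -193.6]
[ 415.3 -349.9]
[0.003, 0.014, 0.234, -0.001, 0.001, 0.001]
[0.003, 0.014, 0.534, -0.001, 0.001, 0.001]
[0.003, 0.014, 0.585, -0.001, 0.001, 0.001]
2.0 [-0.25  0.67  0.05  1.82 -0.93  1.1   0.86] margin 0.17 err 0.0
2.3 [-0.27  0.74  0.03  1.66 -0.74  1.28  0.9 ] margin 0.36 err 0.0
2.6 [-0.32  0.8   0.01  1.52 -0.58  1.44  0.98] margin 0.42 err 0.0
2.9 [-0.37  0.85  0.    1.39 -0.42  1.59  1.1 ] margin 0.39 err 0.0
```

move_arm:
  rows: "0.003 0.014 0.12 0 0 0 -1;0.003 0.014 0.24 0 0 0 -1;0.003 0.014 0.34 0 0 0 -1;0.003 0.014 0.43 0 0 0 -1;0.003 0.014 0.49 0 0 0 -1;0.003 0.014 0.53 0 0 0 -1;0.003 0.014 0.56 0 0 0 -1;0.003 0.014 0.577 0 0 0 -1;0.003 0.014 0.585 0 0 0 -1;0.003 0.014 0.585 0 0 0 -1;0.003 0.014 0.585 0 0 0 -1"

```text
clock: 5.82
eef_pos: [530.7, -252.1, 131.3]
tool_rot: [3.14, 0.0, 0.366]
force: [0.0, 1.5, -0.2]
width: 85.5
gripper_force: 0.0
```

move_arm:
  rows: "0 0 0 0 0 0 1;0 0 0 0 0 0 1;0 0 0 0 0 0 1;0 0 0 0 0 0 1;0 0 0 0 0 0 1;0 0 0 0 0 0 1;0 0 0 0 0 0 1;0 0 0 0 0 0 1;0 0 0 0 0 0 1;0 0 0 0 0 0 1;0 0 0 0 0 0 1;0 0 0 0 0 0 1"

```text
clock: 6.82
eef_pos: [530.1, -252.0, 130.3]
tool_rot: [3.141, 0.002, 0.366]
force: [0.8, 0.6, -2.9]
width: 14.9
gripper_force: 60.3
```

move_arm:
  rows: "0 0 -0.005 0 0 0 1;0 0 -0.015 0 0 0 1;0 0 -0.035 0 0 0 1;0 0 -0.07 0 0 0 1;0 0 -0.12 0 0 0 1;0 0 -0.18 0 0 0 1;0 0 -0.24 0 0 0 1;0 0 -0.3 0 0 0 1;0 0 -0.35 0 0 0 1;0 0 -0.385 0 0 0 1;0 0 -0.41 0 0 0 1;0 0 -0.42 0 0 0 1"

```text
clock: 7.82
eef_pos: [530.5, -252.0, 257.9]
tool_rot: [3.14, -0.0, 0.366]
force: [-0.2, 0.5, -3.0]
width: 14.5
gripper_force: 60.3
```

```bash
cat > plan.py <<'E'
from h import *
from cell import *
s=read_state();p,q=now(s);print(s["clock"],p.round(1),s["width"],s["qpos"].round(2).tolist())
np.save("lift.npy",p)
P0=p;psi0=.366;psi=2.4;B=np.array([484.5,283.9]);u=np.array([np.cos(psi),np.sin(psi)])
G1=np.r_[B+122*u,260]
# 4 calls: mid fractions
g0=p-q.apply([0,0,5]);S=[0,.2,.5,.8,1]
for a,b in zip(S,S[1:]):
    f=lambda t:(g0+(G1-g0)*t,psi0+(psi-psi0)*t,0)
    ga,pa,_=f(a);rows(ga+[0,0,-5],rot(pa),[f(a+(b-a)*.5),f(b)])
E
python3 plan.py
```

```text
7.8167 [ 530.5 -252.   257.9] 14.549114788857006 [-0.13, 0.68, 0.9, 1.7, -0.59, 1.06, -0.24]
[0.031, -0.209, 0.001, 0.0, 0.0, -0.129]
[0.063, -0.417, 0.002, 0.0, 0.0, -0.259]
[0.167, -0.269, 0.001, 0.0, 0.0, -0.194]
[0.334, -0.538, 0.003, -0.0, 0.0, -0.388]
[0.291, -0.125, 0.001, 0.0, 0.0, -0.194]
[0.582, -0.249, 0.003, 0.0, 0.0, -0.388]
[0.207, 0.043, 0.001, 0.0, 0.0, -0.129]
[0.413, 0.086, 0.002, -0.0, 0.0, -0.259]
```

move_arm:
  rows: "0.001 -0.004 0 0 0 -0.003 1;0.003 -0.017 0 0 0 -0.01 1;0.006 -0.038 0 0 0 -0.023 1;0.01 -0.067 0 0 0 -0.041 1;0.016 -0.104 0 0 0 -0.065 1;0.022 -0.146 0 0 0 -0.091 1;0.029 -0.192 0 0 0 -0.119 1;0.036 -0.238 0 0 0 -0.148 1;0.043 -0.284 0 0 0 -0.176 1;0.05 -0.329 0 0 0 -0.205 1;0.057 -0.375 0 0 0 -0.233 1;0.063 -0.417 0 0 0 -0.259 1"

```text
clock: 8.82
eef_pos: [502.8, -126.4, 256.4]
tool_rot: [-3.141, 0.001, 0.778]
force: [-1.1, -0.5, -2.7]
width: 15.0
gripper_force: 60.2
```

move_arm:
  rows: "0.028 -0.045 0 0 0 -0.032 1;0.056 -0.09 0 0 0 -0.065 1;0.084 -0.135 0 0 0 -0.097 1;0.111 -0.179 0 0 0 -0.129 1;0.139 -0.224 0 0 0 -0.162 1;0.167 -0.269 0 0 0 -0.194 1;0.195 -0.314 0 0 0 -0.226 1;0.223 -0.359 0 0 0 -0.259 1;0.251 -0.404 0 0 0 -0.291 1;0.278 -0.448 0 0 0 -0.323 1;0.306 -0.493 0 0 0 -0.356 1;0.334 -0.538 0 0 0 -0.388 1"

```text
clock: 9.82
eef_pos: [461.7, 58.5, 256.4]
tool_rot: [-3.141, 0.001, 1.387]
force: [-0.2, 0.2, -2.5]
width: 14.8
gripper_force: 60.2
```

move_arm:
  rows: "0.049 -0.021 0 0 0 -0.032 1;0.097 -0.042 0 0 0 -0.065 1;0.146 -0.062 0 0 0 -0.097 1;0.194 -0.083 0 0 0 -0.129 1;0.243 -0.104 0 0 0 -0.162 1;0.291 -0.125 0 0 0 -0.194 1;0.34 -0.145 0 0 0 -0.226 1;0.388 -0.166 0 0 0 -0.259 1;0.437 -0.187 0 0 0 -0.291 1;0.485 -0.208 0 0 0 -0.323 1;0.534 -0.228 0 0 0 -0.356 1;0.582 -0.249 0 0 0 -0.388 1"

```text
clock: 10.82
eef_pos: [421.2, 244.4, 256.0]
tool_rot: [-3.14, 0.001, 1.997]
force: [0.8, 0.1, -2.9]
width: 15.1
gripper_force: 60.3
```

move_arm:
  rows: "0.041 0.009 0 0 0 -0.026 1;0.087 0.018 0 0 0 -0.054 1;0.132 0.028 0 0 0 -0.083 1;0.178 0.037 0 0 0 -0.111 1;0.223 0.046 0 0 0 -0.14 1;0.268 0.056 0 0 0 -0.168 1;0.31 0.064 0 0 0 -0.194 1;0.347 0.072 0 0 0 -0.218 1;0.376 0.078 0 0 0 -0.236 1;0.396 0.083 0 0 0 -0.249 1;0.409 0.085 0 0 0 -0.256 1;0.413 0.086 0 0 0 -0.259 1"

```text
clock: 11.82
eef_pos: [394.3, 366.9, 255.9]
tool_rot: [-3.14, -0.0, 2.4]
force: [-0.1, 0.4, -3.8]
width: 15.1
gripper_force: 60.2
```

```bash
cat > pour.py <<'E'
from h import *
from cell import *
s=read_state();p,q=now(s);print(s["clock"],p.round(1),s["tool_rot"],s["width"],s["qpos"].round(2).tolist())
for n in ["scene","side"]:
    d=get_image(n);np.save(f"pics/{n}1.npy",d)
a=load("scene1")["img"];b=load("side1")["img"]
W=np.zeros((600,800,3),np.uint8);W[:300,:400]=cv2.resize(a[100:250,230:430],None,fx=2,fy=2);W[:300,400:]=cv2.resize(b[70:220,100:300],None,fx=2,fy=2)
W[300:,:400]=cv2.resize(a[245:365,130:290],(400,300));W[300:,400:]=cv2.resize(b[225:360,255:435],(400,300))
cv2.imwrite("pics/m1.png",W[:,:,::-1])
psi=2.4;B=np.array([484.5,283.9]);u=np.array([np.cos(psi),np.sin(psi)])
def P(tl,z):
    c,s=np.cos(tl),np.sin(tl);return (np.r_[B+15*u+u*(107*c-78*s),z+107*s+78*c],psi,tl)
print("lower");rows(p,q,[P(0,125)])
p1=np.array(P(0,125)[0])-[0,0,5]
print("tilt");rows(p1,rot(psi),[P(t,125-20*min(1,t/.4)) for t in np.linspace(0,.8,9)[1:]])
E
python3 pour.py
```

```text
11.8167 [394.3 366.9 255.9] [-3.14003526e+00 -2.66485773e-05  2.39978810e+00] 15.076949730109302 [-1.06, 0.48, 0.38, 1.82, -0.22, 0.88, 0.25]
lower
[-0.002, -0.001, 0.193, -0.001, -0.0, -0.0]
tilt
[-0.026, -0.0, -0.018, 0.0, 0.064, 0.0]
[-0.055, -0.0, -0.033, -0.0, 0.127, 0.0]
[-0.088, 0.0, -0.045, 0.0, 0.191, 0.0]
[-0.123, -0.0, -0.053, 0.0, 0.255, -0.0]
[-0.16, -0.0, -0.075, 0.0, 0.318, -0.0]
[-0.2, -0.0, -0.092, 0.0, 0.382, 0.0]
[-0.241, 0.0, -0.106, 0.0, 0.446, -0.0]
[-0.283, -0.0, -0.115, 0.0, 0.509, 0.0]
```

View pics/m1.png

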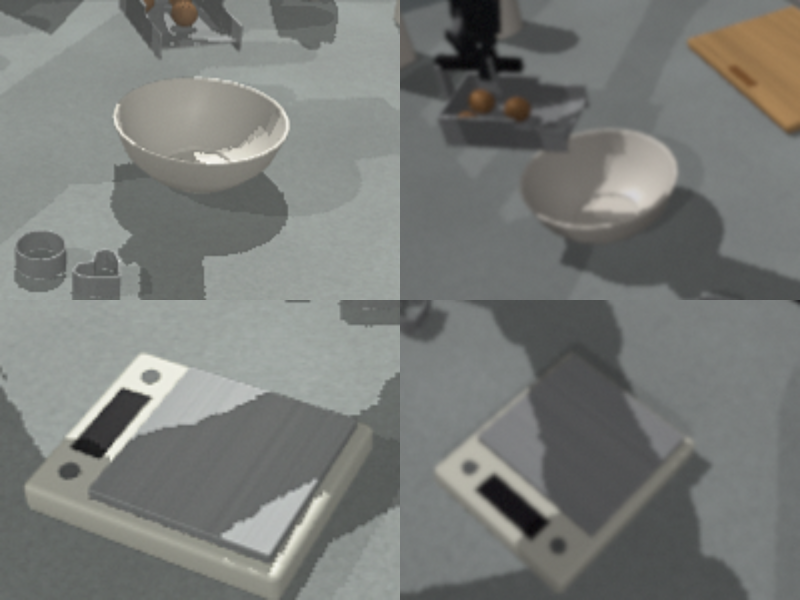

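All three nuts are still in the scoop, and the mouth is over the near side of the bowl. The bare plate's corners are visible at scene tile (90,492), (188,368), (358,422), (270,557) and side tile (478,437), (573,352), (685,437), (582,535).

```bash
cat > plate.py <<'E'
from h import *
a,b=load("scene1"),load("side1")
A=[(90,492),(188,368),(358,422),(270,557)];Bq=[(582,535),(478,437),(573,352),(685,437)]
X=[(-75,-75,40),(-75,75,40),(75,75,40),(75,-75,40)]
kp=[(a,(129.8+x/2.5,244.8+(y-300)/2.5),P) for (x,y),P in zip(A,X)]+[(b,(254.8+(x-400)/2.222,224.8+(y-300)/2.222),P) for (x,y),P in zip(Bq,X)]
def res(p,k=kp): return np.concatenate([(proj(d,R.from_euler("z",p[2]).apply(P)+[p[0],p[1],0])-uv).ravel() for d,uv,P in k])
for k in (kp,kp[:4],kp[4:]):
    r=least_squares(res,[528,-259,.13],args=(k,));print(r.x.round(3),res(r.x,k).round(1))
psi=2.4;u=np.array([np.cos(psi),np.sin(psi)])
def P(tl,z):
    c,s=np.cos(tl),np.sin(tl);return (np.r_[u*(107*c-78*s),z+107*s+78*c],psi,tl)
g,_,_=P(.4,105);Q=rot(psi,.4)
rows(g+Q.apply([0,0,5]),Q,[P(t,105) for t in (.46,.53,.59,.65,.72,.785)])
E
python3 plate.py
```

```text
[ 5.25383e+02 -2.58372e+02  1.18000e-01] [-1.9 -2.   0.9 -2.  -0.1 -1.8 -1.1 -0.6  4.4 -0.7 -0.3 -1.2  0.3  0.3
  0.9 -0.1]
[ 5.28508e+02 -2.60923e+02  1.34000e-01] [-1.3  0.2  0.5 -0.6  0.3 -0.9  0.5  0.8]
[ 5.22179e+02 -2.57252e+02  9.90000e-02] [ 1.9 -0.2 -1.7 -1.6 -0.1  0.7 -0.3  1.1]
[-0.015, -0.0, -0.021, 0.0, 0.038, 0.0]
[-0.035, -0.0, -0.044, -0.0, 0.083, 0.0]
[-0.052, 0.0, -0.063, 0.0, 0.121, 0.0]
[-0.071, 0.0, -0.081, 0.0, 0.159, 0.0]
[-0.095, 0.0, -0.1, -0.0, 0.204, 0.0]
[-0.117, 0.0, -0.116, 0.0, 0.245, 0.0]
```

move_arm:
  rows: "0 0 0.01 0 0 0 1;0 0 0.03 0 0 0 1;0 0 0.06 0 0 0 1;0 0 0.09 0 0 0 1;0 0 0.12 0 0 0 1;0 0 0.15 0 0 0 1;0 0 0.175 0 0 0 1;0 0 0.188 0 0 0 1;0 0 0.193 0 0 0 1;0 0 0.193 0 0 0 1"

```text
clock: 12.75
eef_pos: [394.3, 366.3, 197.6]
tool_rot: [-3.14, 0.0, 2.399]
force: [0.3, 0.7, -3.1]
width: 14.8
gripper_force: 60.2
```

move_arm:
  rows: "-0.008 0 -0.006 0 0.02 0 1;-0.017 0 -0.012 0 0.042 0 1;-0.026 0 -0.018 0 0.064 0 1;-0.035 0 -0.023 0 0.085 0 1;-0.045 0 -0.028 0 0.106 0 1;-0.055 0 -0.033 0 0.127 0 1;-0.066 0 -0.037 0 0.148 0 1;-0.077 0 -0.041 0 0.17 0 1;-0.088 0 -0.045 0 0.191 0 1;-0.099 0 -0.048 0 0.212 0 1;-0.111 0 -0.051 0 0.234 0 1;-0.123 0 -0.053 0 0.255 0 1"

```text
clock: 13.75
eef_pos: [422.7, 341.2, 214.6]
tool_rot: [3.141, -0.401, 2.399]
force: [-0.8, 1.4, -3.6]
width: 14.9
gripper_force: 60.3
```

move_arm:
  rows: "-0.008 0 -0.011 0 0.019 0 1;-0.015 0 -0.021 0 0.038 0 1;-0.025 0 -0.033 0 0.061 0 1;-0.035 0 -0.044 0 0.083 0 1;-0.044 0 -0.054 0 0.102 0 1;-0.052 0 -0.063 0 0.121 0 1;-0.062 0 -0.072 0 0.14 0 1;-0.071 0 -0.081 0 0.159 0 1;-0.083 0 -0.091 0 0.182 0 1;-0.095 0 -0.1 0 0.204 0 1;-0.106 0 -0.108 0 0.225 0 1;-0.117 0 -0.116 0 0.245 0 1"

```text
clock: 14.75
eef_pos: [456.9, 309.6, 232.3]
tool_rot: [3.142, -0.784, 2.398]
force: [0.6, 0.4, -3.2]
width: 14.9
gripper_force: 60.4
```

move_arm:
  rows: "0 0 0 0 0 0 1;0 0 0 0 0 0 1;0 0 0 0 0 0 1;0 0 0 0 0 0 1;0 0 0 0 0 0 1;0 0 0 0 0 0 1;0 0 0 0 0 0 1;0 0 0 0 0 0 1;0 0 0 0 0 0 1;0 0 0 0 0 0 1;0 0 0 0 0 0 1;0 0 0 0 0 0 1"

```text
clock: 15.75
eef_pos: [455.4, 310.4, 232.3]
tool_rot: [-3.139, -0.785, 2.397]
force: [-0.2, -0.8, -2.6]
width: 15.1
gripper_force: 60.5
```

Run:
```python
from h import *
from cell import *
s=read_state();p,q=now(s);print(s["clock"],p.round(1),s["qpos"].round(2).tolist())
I=[get_image(n)["img"] for n in("scene","side")]
W=np.hstack([cv2.resize(I[0][70:220,230:430],(400,300)),cv2.resize(I[1][70:220,100:300],(400,300))])
cv2.imwrite("pics/m2.png",W[:,:,::-1])
B=np.array([484.5,283.9]);u=np.array([np.cos(2.4),np.sin(2.4)])
print("to level");rows(p,q,[(np.r_[B+15*u+u*29,260],2.4,.4),(np.r_[B+122*u,260],2.4,0)])
```

```text
15.75 [455.4 310.4 232.3] [-0.29, 0.75, 0.02, 1.62, -0.68, 1.32, 0.92]
to level
[0.07, 0.0, -0.039, -0.0, -0.245, -0.001]
[0.248, -0.0, 0.141, -0.001, -0.5, -0.001]
```

View pics/m2.png

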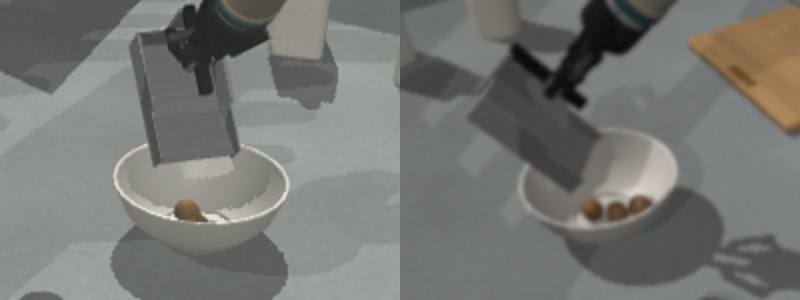

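All three walnuts are in the bowl (side view (592,208), (617,212), (640,205)) and the scoop is empty. Next I'll level the scoop and return it.

move_arm:
  rows: "0.01 0 -0.012 0 -0.03 0 1;0.021 0 -0.022 0 -0.07 0 1;0.032 0 -0.031 0 -0.115 0 1;0.044 0 -0.037 0 -0.16 0 1;0.057 0 -0.04 0 -0.203 0 1;0.07 0 -0.039 0 -0.245 0 1;0.098 0 -0.015 0 -0.295 0 1;0.13 0 0.018 0 -0.345 0 1;0.162 0 0.052 0 -0.395 0 1;0.195 0 0.086 0 -0.44 0 1;0.225 0 0.118 0 -0.475 0 1;0.248 0 0.141 0 -0.5 0 1"

```text
clock: 16.85
eef_pos: [391.5, 368.2, 255.1]
tool_rot: [-3.139, -0.0, 2.402]
force: [-0.3, 0.8, -3.1]
width: 14.7
gripper_force: 60.3
```

Run:
```python
from h import *
from cell import *
s=read_state();p,q=now(s);print(s["clock"],p.round(1),s["tool_rot"],s["qpos"].round(2).tolist())
g0=p-q.apply([0,0,5]);G1=np.array([531.5,-257.5,200]);S=[0,.25,.5,.75,1]
f=lambda t:(np.r_[(g0+(G1-g0)*t)[:2],260 if t<1 else 240],2.4-(2.4-.366)*t,0)
for a,b in zip(S,S[1:]):
    ga,pa,_=f(a); ga=g0 if a==0 else ga; rows(ga+[0,0,-5],rot(pa),[f(b)])
```

```text
16.85 [391.5 368.2 255.1] [-3.13904723e+00 -3.73866939e-04  2.40174607e+00] [-1.02, 0.47, 0.31, 1.82, -0.18, 0.88, 0.21]
[-0.438, -0.306, 0.0, 0.0, -0.0, 0.324]
[-0.532, -0.054, -0.0, 0.0, -0.0, 0.324]
[-0.49, 0.212, 0.0, 0.0, -0.0, 0.324]
[-0.325, 0.424, 0.067, 0.0, -0.0, 0.324]
```

move_arm:
  rows: "-0.01 -0.007 0 0 0 0.007 1;-0.03 -0.02 0 0 0 0.022 1;-0.06 -0.042 0 0 0 0.045 1;-0.1 -0.07 0 0 0 0.074 1;-0.14 -0.098 0 0 0 0.104 1;-0.18 -0.126 0 0 0 0.133 1;-0.22 -0.154 0 0 0 0.163 1;-0.264 -0.184 0 0 0 0.195 1;-0.308 -0.215 0 0 0 0.228 1;-0.352 -0.246 0 0 0 0.26 1;-0.395 -0.276 0 0 0 0.292 1;-0.438 -0.306 0 0 0 0.324 1"

```text
clock: 17.85
eef_pos: [429.6, 208.1, 255.2]
tool_rot: [-3.14, 0.001, 1.884]
force: [0.1, 0.8, -2.0]
width: 14.8
gripper_force: 60.3
```

move_arm:
  rows: "-0.044 -0.005 0 0 0 0.027 1;-0.089 -0.009 0 0 0 0.054 1;-0.133 -0.014 0 0 0 0.081 1;-0.177 -0.018 0 0 0 0.108 1;-0.222 -0.023 0 0 0 0.135 1;-0.266 -0.027 0 0 0 0.162 1;-0.31 -0.032 0 0 0 0.189 1;-0.355 -0.036 0 0 0 0.216 1;-0.399 -0.041 0 0 0 0.243 1;-0.443 -0.045 0 0 0 0.27 1;-0.488 -0.05 0 0 0 0.297 1;-0.532 -0.054 0 0 0 0.324 1"

```text
clock: 18.85
eef_pos: [464.2, 51.8, 255.3]
tool_rot: [-3.141, 0.001, 1.376]
force: [0.1, -0.5, -2.7]
width: 15.0
gripper_force: 60.2
```

move_arm:
  rows: "-0.041 0.018 0 0 0 0.027 1;-0.082 0.035 0 0 0 0.054 1;-0.123 0.053 0 0 0 0.081 1;-0.163 0.071 0 0 0 0.108 1;-0.204 0.088 0 0 0 0.135 1;-0.245 0.106 0 0 0 0.162 1;-0.286 0.124 0 0 0 0.189 1;-0.327 0.141 0 0 0 0.216 1;-0.368 0.159 0 0 0 0.243 1;-0.408 0.177 0 0 0 0.27 1;-0.449 0.194 0 0 0 0.297 1;-0.49 0.212 0 0 0 0.324 1"

```text
clock: 19.85
eef_pos: [498.8, -104.5, 255.3]
tool_rot: [-3.141, 0.001, 0.868]
force: [0.1, 0.5, -2.5]
width: 15.2
gripper_force: 60.3
```

move_arm:
  rows: "-0.032 0.042 0.004 0 0 0.032 1;-0.068 0.089 0.01 0 0 0.068 1;-0.104 0.136 0.018 0 0 0.104 1;-0.14 0.182 0.028 0 0 0.139 1;-0.176 0.229 0.036 0 0 0.175 1;-0.211 0.276 0.044 0 0 0.211 1;-0.244 0.318 0.051 0 0 0.243 1;-0.273 0.356 0.057 0 0 0.272 1;-0.296 0.386 0.061 0 0 0.295 1;-0.312 0.407 0.065 0 0 0.311 1;-0.322 0.42 0.067 0 0 0.321 1;-0.325 0.424 0.067 0 0 0.324 1"

```text
clock: 20.85
eef_pos: [533.2, -260.3, 235.2]
tool_rot: [3.141, 0.002, 0.361]
force: [-0.4, 0.3, -2.2]
width: 15.3
gripper_force: 60.3
```

Run:
```python
from h import *
from cell import *
s=read_state();p,q=now(s);print(s["clock"],p.round(1),s["tool_rot"],s["force"],s["width"])
rows(p,q,[((531.5,-257.5,145),.366,0),((531.5,-257.5,135.4),.366,0)],4)
```

```text
20.85 [ 533.2 -260.3  235.2] [3.14105140e+00 1.68102003e-03 3.61322523e-01] [-0.36131144  0.29358342 -2.19415835] 15.349418921013704
[-0.0014, -0.011, 0.3173, 0.0003, 0.0011, -0.003]
[-0.0014, -0.011, 0.3493, 0.0003, 0.0011, -0.003]
```

move_arm:
  rows: "-0.001 -0.005 0.015 0 0 -0.001 1;-0.001 -0.01 0.05 0 0 -0.003 1;-0.001 -0.01 0.1 0 0 -0.003 1;-0.001 -0.01 0.15 0 0 -0.003 1;-0.001 -0.01 0.2 0 0 -0.003 1;-0.001 -0.01 0.245 0 0 -0.003 1;-0.001 -0.01 0.28 0 0 -0.003 1;-0.001 -0.01 0.305 0 0 -0.003 1;-0.001 -0.01 0.32 0 0 -0.003 1;-0.001 -0.01 0.33 0 0 -0.003 1;-0.001 -0.01 0.336 0 0 -0.003 1;-0.001 -0.01 0.336 0 0 -0.003 1"

```text
clock: 21.85
eef_pos: [531.9, -257.1, 134.7]
tool_rot: [3.141, 0.001, 0.368]
force: [0.4, -0.7, -2.2]
width: 15.1
gripper_force: 60.3
```

move_arm:
  rows: "0 0 0.002 0 0 0 1;0 0 0.004 0 0 0 1;0 0 0.006 0 0 0 1;0 0 0.008 0 0 0 1;0 0 0.008 0 0 0 1;0 0 0.008 0 0 0 1"

```text
clock: 22.35
eef_pos: [531.8, -257.1, 132.3]
tool_rot: [3.141, 0.001, 0.368]
force: [-0.2, -0.1, -3.3]
width: 15.1
gripper_force: 60.3
```

move_arm:
  rows: "0 0 0.001 0 0 0 1;0 0 0.002 0 0 0 1;0 0 0.003 0 0 0 1;0 0 0.004 0 0 0 1;0 0 0.004 0 0 0 1;0 0 0.004 0 0 0 1"

```text
clock: 22.85
eef_pos: [531.8, -257.1, 131.0]
tool_rot: [3.141, 0.001, 0.368]
force: [-0.5, 0.6, -2.9]
width: 15.3
gripper_force: 60.3
```

move_arm:
  rows: "0 0 0.001 0 0 0 1;0 0 0.002 0 0 0 1;0 0 0.003 0 0 0 1;0 0 0.003 0 0 0 1;0 0 0.003 0 0 0 1"

```text
clock: 23.27
eef_pos: [531.8, -257.1, 130.2]
tool_rot: [3.141, 0.001, 0.367]
force: [-0.2, 1.2, -1.6]
width: 14.7
gripper_force: 60.4
```

move_arm:
  rows: "0 0 0.001 0 0 0 1;0 0 0.002 0 0 0 1;0 0 0.002 0 0 0 1;0 0 0.002 0 0 0 1"

```text
clock: 23.6
eef_pos: [531.7, -256.9, 130.0]
tool_rot: [3.141, 0.001, 0.368]
force: [-2.8, 2.9, 5.3]
width: 14.9
gripper_force: 61.3
```

Contact (5 N upward), so I'll release, wait, and retreat straight up.

move_arm:
  rows: "0 0 0 0 0 0 0.6;0 0 0 0 0 0 0.5;0 0 0 0 0 0 0.2;0 0 0 0 0 0 -0.2;0 0 0 0 0 0 -0.6;0 0 0 0 0 0 -1;0 0 0 0 0 0 -1;0 0 0 0 0 0 -1;0 0 0 0 0 0 -1;0 0 0 0 0 0 -1;0 0 0 0 0 0 -1;0 0 0 0 0 0 -1"

```text
clock: 24.6
eef_pos: [531.8, -257.1, 129.5]
tool_rot: [3.141, 0.001, 0.368]
force: [0.2, 0.1, -0.7]
width: 85.5
gripper_force: 0.0
```

move_arm:
  rows: "0 0 -0.01 0 0 0 -1;0 0 -0.03 0 0 0 -1;0 0 -0.06 0 0 0 -1;0 0 -0.1 0 0 0 -1;0 0 -0.15 0 0 0 -1;0 0 -0.2 0 0 0 -1;0 0 -0.27 0 0 0 -1;0 0 -0.35 0 0 0 -1;0 0 -0.43 0 0 0 -1;0 0 -0.5 0 0 0 -1;0 0 -0.55 0 0 0 -1;0 0 -0.58 0 0 0 -1"

```text
clock: 25.6
eef_pos: [532.4, -257.8, 306.9]
tool_rot: [3.138, -0.002, 0.367]
force: [0.6, 0.9, 0.3]
width: 85.4
gripper_force: 0.0
```

Run:
```python
from h import *
from cell import *
s=read_state();print(s["clock"],s["eef_pos"],s["force"],s["width"])
a=get_image("scene");b=get_image("side");w=get_image("wrist");w["state"]=s
np.save("pics/w2.npy",w)
W=np.zeros((600,800,3),np.uint8)
W[:300,:400]=cv2.resize(w["img"],(400,300));W[:300,400:]=cv2.resize(b["img"][120:300,150:390],(400,300))
W[300:,:400]=cv2.resize(a["img"][120:270,200:400],(400,300));W[300:,400:]=cv2.resize(a["img"][245:365,130:290],(400,300))
cv2.imwrite("pics/m3.png",W[:,:,::-1])
```

```text
25.6 [ 532.38797274 -257.79441109  306.87987359] [0.59966509 0.91259227 0.25873131] 85.43120118918553
```

View pics/m3.png

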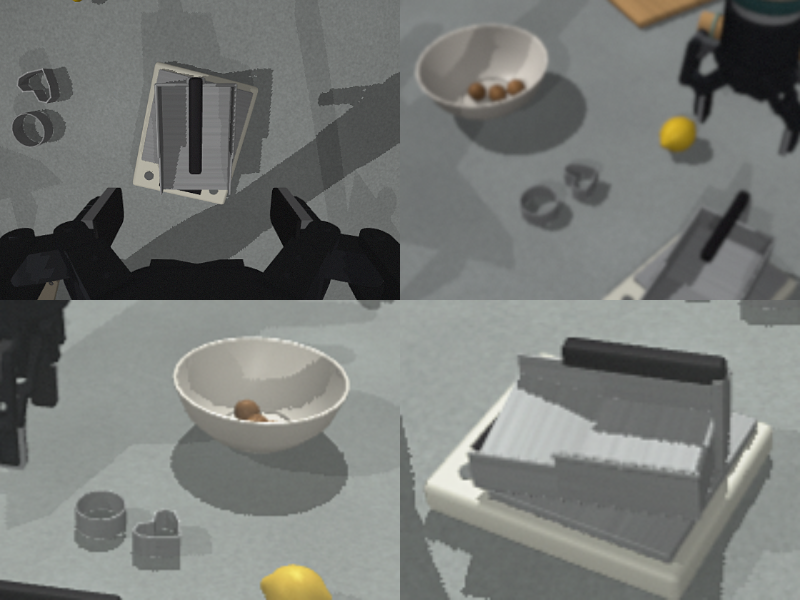

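The scoop is upright and empty at the middle of the plate. The three nuts are in the bowl ((477,92), (497,93), (516,87) in the tile), and the bystanders haven't moved.

```bash
python3 -c "
from cell import *
print(finish_job())"
```

```text
the job is handed in; nothing more can be done
None
```

I poured all three walnuts into the bowl, set the scoop back level on the middle of the scale plate, and handed the job in at about 26 s of the 64 s allowed.

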